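# Seat a tapered stake in the bench holder with the mallet

### The arm

A 6-joint arm with a two-finger parallel gripper is mounted at the origin on the work surface. World frame = base frame: x ahead of the robot, y to its left, z up, the work surface at z = 0. Lengths are in m, angles in rad, forces in N, time in s.
With the tool pointing down it reaches from about 0.4 to 0.825 m from the base axis. Payload 7 kg.
Tool frame: the origin (TCP) lies at the centre of the arm's flange, where the gripper is bolted on; the fingertips stand 178 mm ahead of it and the grasp point (between the pads) lies 159 mm ahead of it (arm.tip_reach is the distance from the TCP to the fingertips, in m); z points along the fingers, y is the direction in which the jaws open and shut (so a half turn about z gives the same grasp; the last joint's range is limited). The gripper opens to 88 mm and grips with 3 to 60 N. Pads are 19 mm wide; open, the fingers measure 130 mm over their backs; the gripper's body (78 mm by 193 mm) begins 47 mm behind the grasp point.
Start: joints at [0.288, 0.359, 0.012, 0, -1.224, -0.288], TCP at [0.675, -0, 0.405] pointing down, gripper open.
Joint ranges: [-3.07, 3.07], [-1.43, 2.12], [-1.02, 1.25], [-3.03, 1.67], [-3.05, -0], [-3.03, 3.03]. Speed limits (rad/s): [2.39, 2.39, 3.01, 3.14, 3.14, 3.14].

### API

Orientations are given as [roll, pitch, yaw] about the fixed x, y, z axes, in that order (R = Rz(yaw) Ry(pitch) Rx(roll)).
In Python, from station import arm gives the robot as it stands.
- The arm moves only by the shell command python3 -m inch 'ROWS' [OPENING] [FORCE]. ROWS is JSON, a list that holds one entry, the list of rows, each a list of 6 numbers: the shift along the world's x, y, z in units of 200 mm (1.0 is 200 mm), then the turn, a rotation vector about the world's x, y, z in units of 180 degrees (1.0 is 180 degrees). A call has 1 to 8 rows; each row is the pose to reach, as a shift and turn from the pose commanded when the call began, turning the shorter way round; what a row does not reach only later rows make up. A row lasts 1/8 s, in which the tool goes at most 62.5 mm and 10.7 degrees, less where a joint would pass 70% of its speed; a pose out of reach is approached as far as the arm can. A call with a number of a shift or a turn outside -1 to 1 is refused whole. A call with a gripper value outside its range is refused whole. OPENING is the finger opening in mm, from 0 to 87.6, set as the call begins (- or left out, the last holds). The fingers move at their own pace and stop on an object; FORCE is the grip in N (left out, the last holds). Time passes only in rows, so rows that repeat a pose let the fingers close. It gives the time, the measured TCP pose, the force and the opening at its end, in the units of the state.
- arm.get_state(): the state, without advancing time (a new reading comes with each control period).
- arm.grab_frame(name): name is "scene" or "side" or "wrist"; returns the picture (400x640x3 uint8, blue, green, red); there is no depth.
- arm.camera_params(name): a dict with "vertical_fov" (degrees; the focal length in pixels is half the picture's height over the tangent of half this angle, whatever the lens; pixels are square), "cx", "cy" (the principal point, pixels), "pose" (4x4, takes a point from camera to world coordinates). Camera axes: x right, y down, z forward; pixel columns grow to the right and rows downward; lengths in m; the calibration is good to about 2 mm. A picture is of the moment at which its call begins: read the wrist's pose just before it. camera_params takes no time and is no camera call; for the wrist camera it gives the pose at the moment of the call.
- arm.job_done(): hands the job in, once; it reports no verdict.
Trained networks look in the newest picture that a camera, given by its name, has taken for a name from the list of things; names that differ only in an ending like _2 or _b are one class to them, and where a whole thing is asked for, a point or a joint stands for the part that bears it (a point fixed in the world has none). Each returns a list of dicts, best first, with "score" (0 to 1); they miss things now and then, are a little off and sometimes report something else, mostly with a low value. They report only what shows in the picture. A call takes as long as a camera call. They do not tell look-alikes from the thing itself.
- arm.search_frame(target, camera): "box" ([left, top, right, bottom] in pixels, round what is visible of it).
- arm.regions_of(target, camera): "region" (400x640 bool, what is visible of it) and "box" ([left, top, right, bottom] in pixels, round what is visible of it).
The state is a dict: "t": time; "q": joint angles; "qd": joint speeds; "joint_efforts": joint torques, N m; "eef_pos": TCP position; "ee_rot": TCP orientation; "force": force on the tool from outside, world axes, zero at the start; "moment": the same for the moment, N m; "width": finger opening in m.
Only numpy, scipy, OpenCV 4.12 (cv2) and the standard library are available. Lean on these libraries where they do the work, as an engineer would, in place of code of your own. Each camera call takes 0.05 s, during which the arm holds its last target.

### The job

Take the flat-topped square stake out of the wooden rack and stand it by its tapered shank in the empty square socket of the steel holder, letting go while it still sits proud under its own weight. Then drive it fully home with the black mallet, collar down on the holder, and stand the mallet back upright on its rubber mat. Do not push the stake home with the gripper, and leave the other stakes, the steel hammer and the oil bottle where they are.

Things in the scene. Friction and masses are not known exactly. Their poses are not given: they have to be found in the camera images.
- stake: loose steel stake to seat, 0.6 kg, upright. Origin: centre of the collar's underside; z up, x, y square to the faces. Above it a collar 44 x 44 x 8 mm, then a square head 36 x 36 mm with a flat top at z = 58 mm. Below it a square shank 45 mm long, tapering from 22 mm wide at the collar to 14.8 at the tip. Same after a quarter turn. Starts hanging by its collar in a rack hole, square to the rack
- socket (a point): centre of the square socket's mouth, level with the holder's flat top, 75 mm above the bench; z up, x, y along the holder's. 19.8 mm wide, narrowing down with the shank's taper, lined by four sprung jaws that first touch the shank with the collar 14 mm above the top. By its weight the stake stays 5 to 11 mm proud; a push rising to 7 to 18 N lands the collar on the top, and friction keeps it there
- holder: dark steel block fixed to the bench, 90 (x) x 160 (y) x 75 mm high, on a foot 130 x 200 x 12 mm. Origin on the bench under its centre, x, y along its sides. Socket at (0, -35) mm from it; a fixed steel cone mandrel stands on its top at (0, +30) mm, 44 mm across at the foot, tip 160 mm above the bench
- rack: fixed wooden block, 75 (x) x 225 (y) x 55 mm high, origin on the bench under its centre. Three square holes, 25.5 mm wide, along its y axis at y = -75, 0 and +75 mm hold the three stakes, in any order, collars on its top
- mallet: loose black dead-blow mallet, 0.45 kg, standing on one face on the mat: round upright head 44 mm across, 90 mm high; wooden handle 20 mm thick sticking out level along its +x axis, 45 mm above the face, its end 165 mm from the head's axis. Origin: centre of the lower face, z up along the head
- mat: black rubber mat fixed to the bench, 120 x 120 mm, 4 mm thick, origin at the centre of its underside: the mallet's place
- dome_stake: bystander in the rack: same collar and shank, but a round head 36 mm across with a domed top 60 mm above the collar's underside, which is its origin
- ridge_stake: bystander in the rack: same collar and shank, head 36 mm square that narrows to a ridge about 63 mm above the collar's underside, which is its origin
- ball_hammer: bystander: steel hammer with a wooden handle lying on the bench near the robot, 200 mm long along its x axis, about 30 mm high, origin under its middle
- oil_bottle: bystander: grey bottle standing beside the holder, 56 mm across, 180 mm high, origin at the centre of its foot
Things that resemble listed ones, but are neither listed nor needed, are in the scene too. Of the things that look like the mat, take the one that is farthest to the robot's left at the start.

How it is judged:
On the way, in this order (a step that is already met when the one before it is completed fails the run):
1. the stake stands in the socket, let go, its collar 4 to 18 mm above the holder's top (horizontal distance between stake and socket below 0.008 m and z of stake in the frame of socket between 0.004 and 0.018 m and angle between stake's own z axis and vertical below 0.2 rad and contact force between stake and the fingers below 0.1 N), for 0.3 s.
2. the mallet bears on the stake with the collar home (contact force between mallet and stake above 1.5 N and z of stake in the frame of socket below 0.0025 m and horizontal distance between stake and socket below 0.005 m).
At the end, for the whole second after the job is handed in: The stake stands in the socket within 4 mm of its axis and 0.05 rad of upright, its collar within 2.5 mm of the holder's top; the mallet stands on its face on the mat, upright within 0.08 rad, its axis within 50 mm of the mat's centre; both are at rest (z of stake in the frame of socket between -0.003 and 0.0025 m and horizontal distance between stake and socket below 0.004 m and angle between stake's own z axis and vertical below 0.05 rad and linear speed of each of stake, mallet below 0.01 m/s and horizontal distance between mallet and mat below 0.05 m and angle between mallet's own z axis and vertical below 0.08 rad and z of mallet in the frame of mat below 0.008 m); the robot touches nothing.
It fails at once if the gripper presses on the stake while its collar is less than 4 mm above the holder's top (contact force between stake and the fingers above 1.5 N and horizontal distance between stake and socket below 0.015 m and z of stake in the frame of socket below 0.004 m).
It fails at once if another stake is moved by more than 20 mm (distance of any of dome_stake, ridge_stake from where it was at the start of the episode above 0.02 m).
It fails at once if the steel hammer or the oil bottle is moved by more than 20 mm (distance of any of ball_hammer, oil_bottle from where it was at the start of the episode above 0.02 m).
It fails at once if the oil bottle is tipped by more than 0.3 rad (angle between oil_bottle's own z axis and vertical above 0.3 rad).
It also fails if it takes over 69 s, if anything falls off the work surface, if the arm or the gripper's body presses on something with over 40 N, if the wrist force passes 120 N, or if a joint passes its speed limit or range.

## Working session

There is one attempt and no reset: what is moved stays moved. The work goes in short steps, Python scripts to look and compute and a shell command to move; the robot and the scene stay as the last step left them, time stands still between calls to the robot, and variables do not carry over. Pictures are saved under pics/ and viewed, and the job is handed in when it is done.

```bash
ls; mkdir -p pics
python3 - <<'E'
from station import arm
import cv2, numpy as np
np.set_printoptions(precision=4,suppress=True)
print(arm.get_state())
for n in ["scene","side","wrist"]:
    p=arm.camera_params(n); print(n,p["vertical_fov"],p["cx"],p["cy"]); print(np.array(p["pose"]))
    im=arm.grab_frame(n); cv2.imwrite(f"pics/{n}0.png",im)
E
```

```text
pics
{'t': 0.0, 'q': array([ 0.2881,  0.3594,  0.0111, -0.0003, -1.2241, -0.2881]), 'qd': array([-0.0019,  0.0012,  0.0018,  0.0005, -0.001 , -0.0003]), 'joint_efforts': array([ -0.0008, -58.2727,  29.3058,   6.9975,   0.0069,  -0.0002]), 'eef_pos': array([ 0.6748, -0.    ,  0.4037]), 'ee_rot': array([ 3.14  , -0.0001, -1.5709]), 'force': array([ 0.1163,  0.1592, -0.2155]), 'moment': array([ 0.0339, -0.0056, -0.0387]), 'width': 0.08757684155882539}
scene 50.019244194527765 314.71964870220273 197.65955086544997
[[ 0.5563  0.5841 -0.591   1.1832]
 [ 0.8309 -0.3832  0.4033 -0.4645]
 [ 0.0091 -0.7155 -0.6986  0.8565]
 [ 0.      0.      0.      1.    ]]
side 43.990420093350366 322.7631501840408 196.9678207912251
[[-0.9475 -0.2262  0.2258  0.2203]
 [-0.319   0.6255 -0.712   0.95  ]
 [ 0.0198 -0.7467 -0.6649  0.9682]
 [ 0.      0.      0.      1.    ]]
wrist 70.67632734516383 321.6019431009579 199.95935031315167
[[-1.      0.0009 -0.0015  0.6746]
 [ 0.0004  0.9649  0.2625 -0.0704]
 [ 0.0017  0.2625 -0.9649  0.3836]
 [ 0.      0.      0.      1.    ]]
```

View pics/scene0.png

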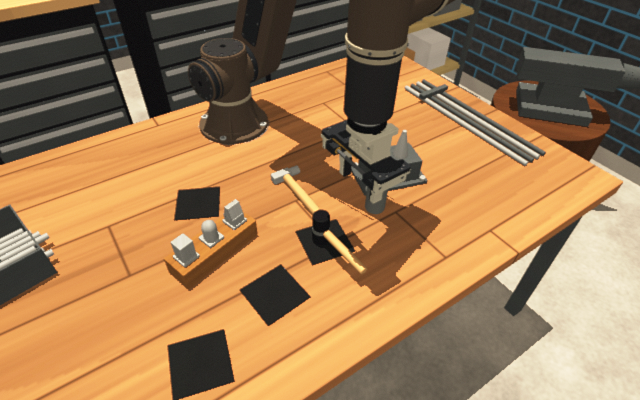

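View pics/side0.png

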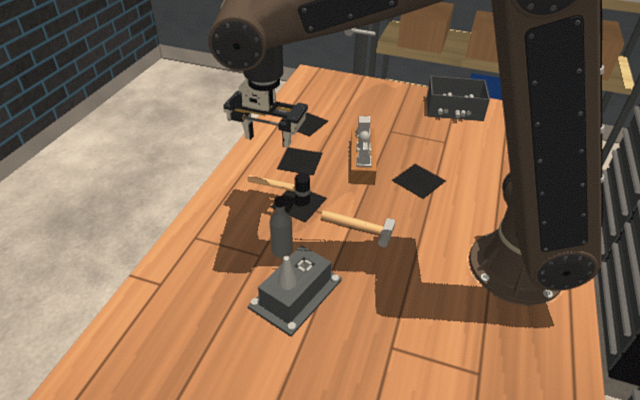

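View pics/wrist0.png

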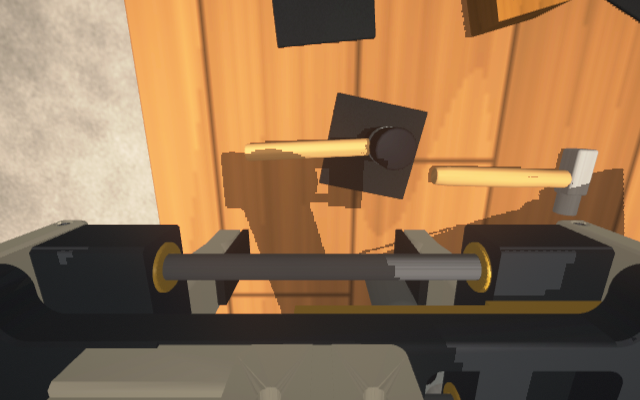

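Scene picture: rack with three stakes at (185–235, 215–250), four black mats at (197,204), (325,240; carries the mallet), (275,293) and (200,363). Side picture: holder at (295,285), with the socket at (305,265), the cone at (288,272) and the bottle at (282,230).

```bash
cat > h.py <<'E'
import cv2, numpy as np
np.set_printoptions(precision=4,suppress=True)
from station import arm
def cam(n):
    p=arm.camera_params(n); f=200/np.tan(np.radians(p["vertical_fov"])/2)
    return f,p["cx"],p["cy"],np.array(p["pose"])
def ray(c,uv,z):
    f,cx,cy,T=c; d=T[:3,:3]@np.array([(uv[0]-cx)/f,(uv[1]-cy)/f,1]); o=T[:3,3]
    return o+d*(z-o[2])/d[2]
def proj(c,P):
    f,cx,cy,T=c; P=np.atleast_2d(P); q=(P-T[:3,3])@T[:3,:3]
    return np.c_[f*q[:,0]/q[:,2]+cx, f*q[:,1]/q[:,2]+cy]
E
python3 - <<'E'
from h import *
for n in ["scene","side"]:
    arm.grab_frame(n); c=cam(n)
    for t in ["stake","dome_stake","ridge_stake","mallet","mat","holder","rack","ball_hammer","oil_bottle"]:
        for r in arm.regions_of(t,n)[:4]:
            m=r["region"]; ys,xs=np.nonzero(m)
            print(n,t,round(r["score"],2),np.round(r["box"]),len(xs), "ctr",xs.mean().round(1),ys.mean().round(1), ray(c,(xs.mean(),ys.mean()),0)[:2])
            np.save(f"pics/{n}_{t}_{int(xs.mean())}.npy",m)
im=cv2.imread("pics/scene0.png")[190:300,140:290]; cv2.imwrite("pics/c1.png",cv2.resize(im,None,fx=5,fy=5,interpolation=cv2.INTER_CUBIC))
im=cv2.imread("pics/side0.png")[90:340,220:430]; cv2.imwrite("pics/c2.png",cv2.resize(im,None,fx=2.4,fy=2.4,interpolation=cv2.INTER_CUBIC))
E
```

```text
scene stake 0.72 [173. 233. 197. 264.] 526 ctr 183.6 249.3 [ 0.432  -0.3525]
scene dome_stake 0.56 [197. 220. 225. 249.] 421 ctr 209.5 233.4 [ 0.4183 -0.2759]
scene ridge_stake 0.86 [222. 201. 243. 228.] 429 ctr 233.3 214.5 [ 0.3909 -0.1936]
scene mallet 0.82 [314. 208. 364. 277.] 986 ctr 331.2 238.0 [ 0.6075 -0.0178]
scene mat 0.97 [292. 220. 353. 266.] 1119 ctr 322.3 243.3 [ 0.6092 -0.0472]
scene mat 0.93 [165. 331. 233. 400.] 3472 ctr 199.0 364.1 [ 0.7331 -0.438 ]
scene mat 0.87 [173. 186. 220. 217.] 1301 ctr 197.3 202.9 [ 0.2949 -0.2581]
scene mat 0.82 [239. 267. 308. 326.] 2372 ctr 274.4 294.1 [ 0.6735 -0.2267]
scene holder 0.91 [347. 130. 426. 197.] 1227 ctr 398.2 164.9 [0.4797 0.3287]
scene rack 0.9 [166. 210. 256. 286.] 2377 ctr 212.3 251.2 [ 0.4774 -0.2944]
scene ball_hammer 0.91 [270. 168. 321. 214.] 756 ctr 293.8 185.8 [0.3831 0.0065]
scene ball_hammer 0.53 [296. 219. 353. 266.] 1122 ctr 322.7 243.6 [ 0.6108 -0.0472]
scene oil_bottle 0.55 [270. 167. 320. 214.] 690 ctr 293.7 184.9 [0.3799 0.0082]
side stake 0.71 [356. 112. 368. 136.] 224 ctr 362.5 124.8 [ 0.5393 -0.4975]
si
[... 308 characters left out ...]
87]
side mat 0.88 [295. 111. 330. 137.] 416 ctr 311.0 123.4 [ 0.7125 -0.4427]
side mat 0.61 [269. 191. 321. 222.] 719 ctr 301.3 205.0 [ 0.5962 -0.0327]
side mat 0.56 [392. 162. 445. 199.] 991 ctr 418.0 180.2 [ 0.2984 -0.2601]
side holder 0.8 [249. 245. 341. 337.] 4677 ctr 294.3 289.5 [0.5064 0.2568]
side rack 0.91 [351. 129. 379. 185.] 887 ctr 362.1 161.9 [ 0.4845 -0.2898]
side ball_hammer 0.73 [321. 213. 392. 248.] 785 ctr 363.1 225.2 [ 0.4065 -0.0135]
side ball_hammer 0.46 [271. 188. 323. 223.] 749 ctr 301.6 205.1 [ 0.5954 -0.0325]
side oil_bottle 0.76 [270. 198. 290. 255.] 1118 ctr 280.3 229.3 [0.6159 0.0785]
side oil_bottle 0.59 [356. 131. 373. 148.] 158 ctr 363.6 138.3 [ 0.5141 -0.4186]
```

View pics/c1.png

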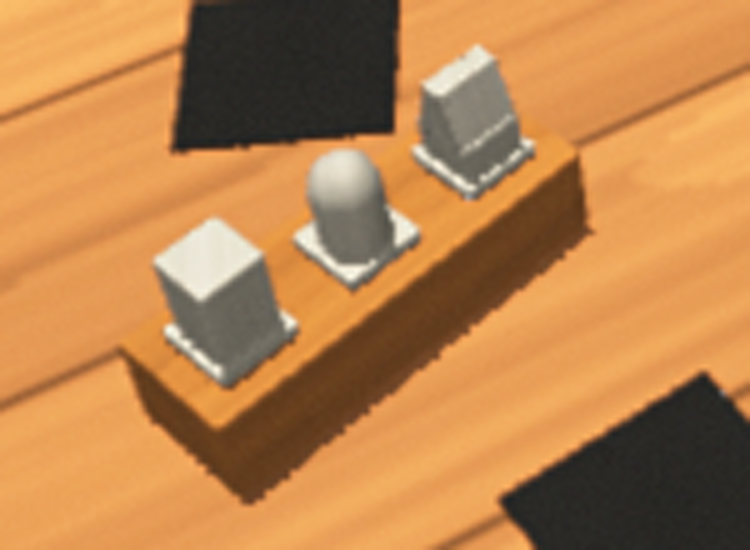

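View pics/c2.png

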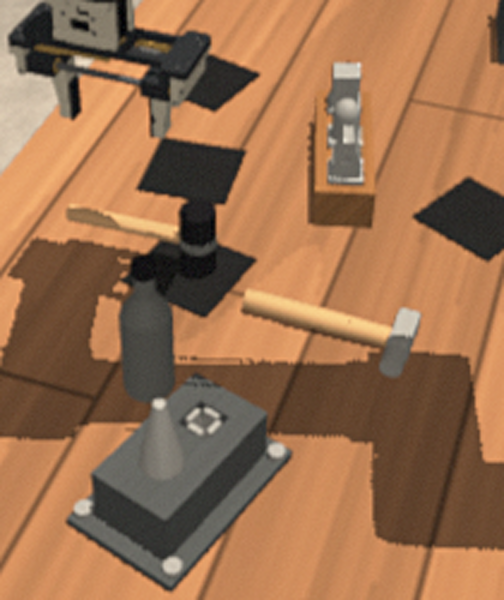

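Run:
```python
from h import *
c=cam("scene"); s=cam("side")
top=np.array([(171,242.6),(182.6,233.6),(192.6,241),(180.6,250)])
P=np.array([ray(c,p,.113) for p in top]); print(P, P.mean(0), [np.linalg.norm(P[i]-P[i-1]) for i in range(4)])
off=lambda x,y:(x/5+140,y/5+190)
# rack top corners from crop1
R=np.array([ray(c,off(*p),.055) for p in [(120,347),(218,430),(578,155)]]); print("rack top",R, np.linalg.norm(R[0]-R[1]),np.linalg.norm(R[1]-R[2]))
o2=lambda x,y:(x/2.4+220,y/2.4+90)
print("socket",ray(s,o2(204,418),.075)); 
H=np.array([ray(s,o2(*p),.075) for p in [(93,473),(170,515),(267,412),(197,377)]]);print("holder top",H,H.mean(0),[np.linalg.norm(H[i]-H[i-1]) for i in range(4)])
print("cone tip",ray(s,o2(159,402),.160)); print("bottle top",ray(s,(282,198),.18),"foot",ray(s,o2(148,392),0))
```

```text
[[ 0.4974 -0.3835  0.113 ]
 [ 0.4864 -0.352   0.113 ]
 [ 0.5195 -0.3415  0.113 ]
 [ 0.5292 -0.3734  0.113 ]] [ 0.5082 -0.3626  0.113 ] [np.float64(0.033359798572416936), np.float64(0.033316383213514954), np.float64(0.03472836599431394), np.float64(0.033342669883193406)]
rack top [[ 0.4836 -0.4087  0.055 ]
 [ 0.5528 -0.3882  0.055 ]
 [ 0.4932 -0.1738  0.055 ]] 0.07219370063212276 0.2225062058761718
socket [0.4871 0.233  0.075 ]
holder top [[0.5618 0.3308 0.075 ]
 [0.4766 0.3511 0.075 ]
 [0.4313 0.2049 0.075 ]
 [0.5125 0.1844 0.075 ]] [0.4955 0.2678 0.075 ] [np.float64(0.15445181603797148), np.float64(0.08755341592566526), np.float64(0.15306968288701883), np.float64(0.08375279251404207)]
cone tip [0.5062 0.2971 0.16  ]
bottle top [0.5782 0.1425 0.18  ] foot [0.5793 0.1585 0.    ]
```

Target choice: the flat-topped stake is the one at scene (182,242), because its top is flat and square. The middle one (209,233) is domed and the one at (233,214) has a ridge. For the mat, the one under the mallet at scene (325,240) has y≈-0.04, against -0.23, -0.26 and -0.44 for the others, so it is farthest left. Next I move the wrist camera over the stake.

```bash
python3 -m inch '[[[-0.2,-0.3,-0.05,0,0,0.03],[-0.4,-0.5,-0.1,0,0,0.06],[-0.6,-0.75,-0.2,0,0,0.086],[-0.8,-0.95,-0.3,0,0,0.086],[-0.93,-0.98,-0.32,0,0,0.086],[-0.93,-0.98,-0.32,0,0,0.086]]]' && python3 -m inch '[[[0,-0.25,0,0,0,0],[0,-0.49,0,0,0,0],[0,-0.49,0,0,0,0],[0,-0.49,0,0,0,0]]]'
python3 - <<'E'
from h import *
c=cam("wrist"); im=arm.grab_frame("wrist"); cv2.imwrite("pics/w1.png",im); np.save("pics/w1c.npy",c[3])
S=np.array([.508,-.363,.113]); print(proj(c,S), arm.get_state()["eef_pos"])
E
```

```text
t: 1.9
eef_pos: [0.4869, -0.197, 0.3406]
ee_rot: [3.141, 0.0, -1.303]
force: [0.7, 0.2, 0.9]
width: 0.0877
t: 2.4
eef_pos: [0.4895, -0.2939, 0.3406]
ee_rot: [-3.142, 0.0, -1.301]
force: [0.4, -0.1, -0.6]
width: 0.0878
[[322.1381 121.4108]] [ 0.4894 -0.2934  0.3407]
```

View pics/w1.png

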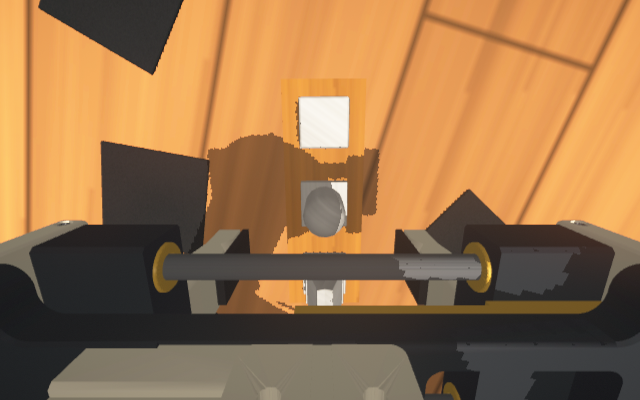

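The wrist picture shows the flat stake top at (324,122), nearly square to the view. The dome is at (323,208).

Run:
```python
from h import *
im=cv2.imread("pics/w1.png"); T=np.load("pics/w1c.npy"); f,cx,cy,_=cam("wrist"); c=(f,cx,cy,T)
g=cv2.cvtColor(im,cv2.COLOR_BGR2HSV); m=((g[...,1]<40)&(g[...,2]>150)).astype(np.uint8)
m[:80]=0;m[160:]=0;m[:,:280]=0;m[:,370:]=0
n,l,st,ce=cv2.connectedComponentsWithStats(m); k=1+st[1:,4].argmax(); ys,xs=np.nonzero(l==k)
r=cv2.minAreaRect(np.c_[xs,ys].astype(np.float32)); print(st[k],ce[k],r)
B=cv2.boxPoints(r); P=np.array([ray(c,p,.113) for p in B]); print(P,P.mean(0),[np.linalg.norm(P[i]-P[i-1]) for i in range(4)])
e=P[1]-P[0]; print(np.degrees(np.arctan2(e[1],e[0])))
# rack edges at z=.055
for row in (88,160):
    line=g[row,270:380]; print(row,[int(x) for x in line[:,0]][::1][:0])
cv2.imwrite("pics/c3.png",cv2.resize(im[65:245,240:400],None,fx=3.3,fy=3.3,interpolation=cv2.INTER_NEAREST))
```

```text
[ 299   97   50   51 2510] [323.6247 121.7801] ((323.4999694824219, 122.0), (48.99999237060547, 49.99999237060547), -0.0)
[[ 0.5194 -0.3413  0.113 ]
 [ 0.5278 -0.3744  0.113 ]
 [ 0.4951 -0.3835  0.113 ]
 [ 0.4852 -0.3508  0.113 ]] [ 0.5069 -0.3625  0.113 ] [np.float64(0.03550764321308713), np.float64(0.034163644388929916), np.float64(0.03394855527057801), np.float64(0.034167261646657135)]
-75.76801003198545
88 []
160 []
```

View pics/c3.png

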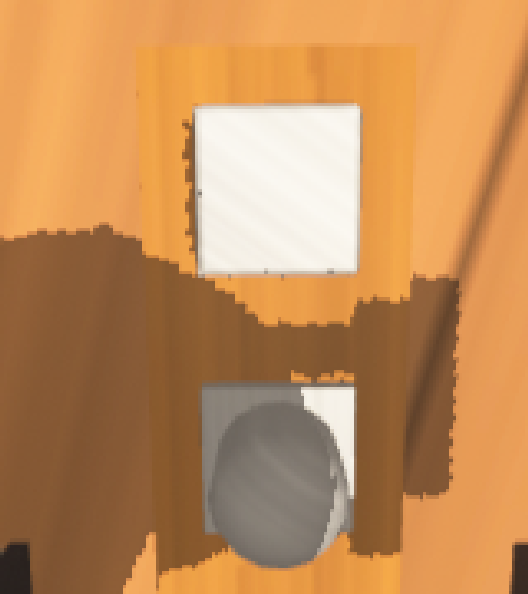

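```bash
python3 -m inch '[[[0.088,-0.345,0,0,0,0],[0.088,-0.345,0,0,0,0],[0.088,-0.345,-0.2,0,0,0],[0.088,-0.345,-0.393,0,0,0],[0.088,-0.345,-0.393,0,0,0],[0.088,-0.345,-0.393,0,0,0]]]' && python3 -m inch '[[[0,0,0,0,0,0],[0,0,0,0,0,0],[0,0,0,0,0,0],[0,0,0,0,0,0],[0,0,0,0,0,0]]]' 30 40
python3 - <<'E'
from h import *
for n in ("scene","side"): cv2.imwrite(f"pics/g_{n}.png",arm.grab_frame(n))
a=cv2.imread("pics/g_scene.png")[170:290,120:280]; cv2.imwrite("pics/g1.png",cv2.resize(a,None,fx=4,fy=4,interpolation=cv2.INTER_CUBIC))
E
```

```text
t: 3.2
eef_pos: [0.5075, -0.3626, 0.2637]
ee_rot: [-3.141, -0.001, -1.299]
force: [1.4, -0.7, 0.5]
width: 0.0877
t: 3.82
eef_pos: [0.5066, -0.3631, 0.2621]
ee_rot: [3.142, 0.0, -1.301]
force: [-0.2, -0.1, 0.5]
width: 0.0434
```

View pics/g1.png

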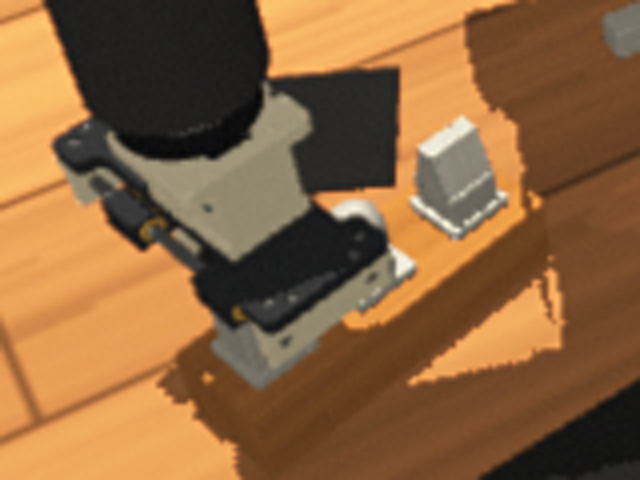

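View pics/g_side.png

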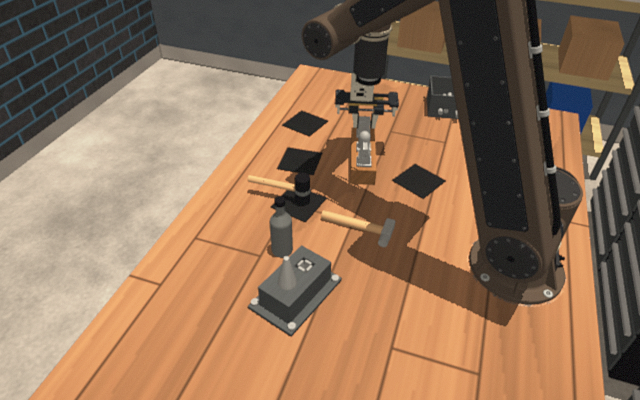

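The fingers straddle the stake and are still closing (43 mm).

```bash
python3 -m inch '[[[0,0,0,0,0,0],[0,0,0,0,0,0]]]' 30 40
python3 - <<'E'
from h import *
a=cv2.imread("pics/g_scene.png")[90:290,290:450]; cv2.imwrite("pics/g2.png",cv2.resize(a,None,fx=3,fy=3,interpolation=cv2.INTER_CUBIC))
a=cv2.imread("pics/g_side.png")[160:340,230:400]; cv2.imwrite("pics/g3.png",cv2.resize(a,None,fx=3.3,fy=3.3,interpolation=cv2.INTER_CUBIC))
E
```

```text
t: 4.18
eef_pos: [0.5067, -0.3631, 0.262]
ee_rot: [-3.141, -0.0, -1.301]
force: [1.3, -1.0, -0.2]
width: 0.0358
```

View pics/g2.png

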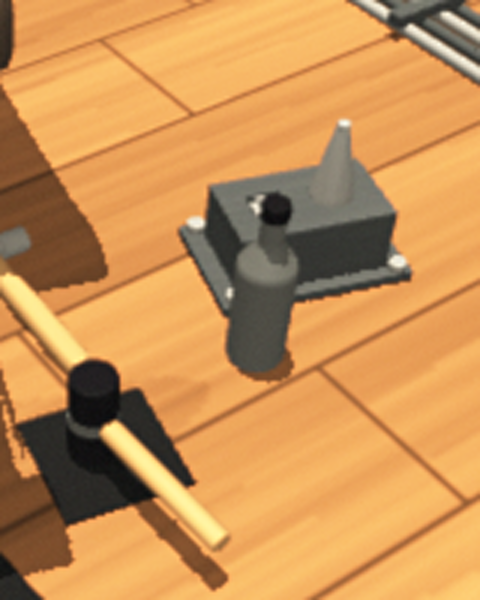

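View pics/g3.png

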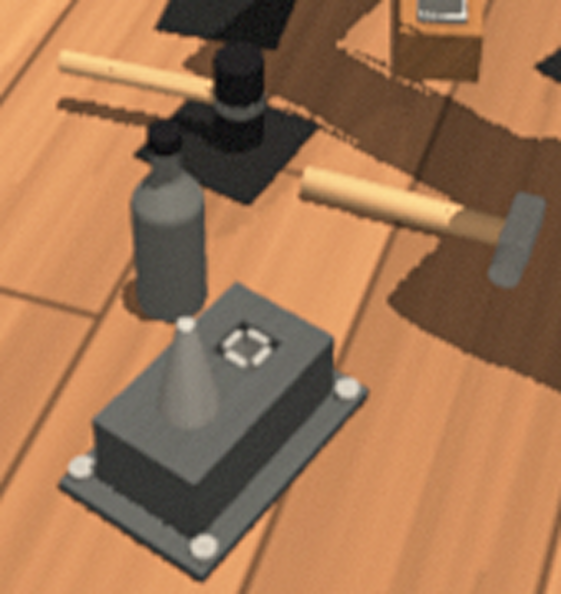

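Run:
```python
from h import *
from scipy.optimize import least_squares
c=cam("scene"); s=cam("side")
A=lambda p:np.array(p)/3+[290,90]
B=lambda p:np.array(p)/3.3+[230,160]
def W(v,L):
    L=np.array(L,float); a=v[2]; R=np.array([[np.cos(a),-np.sin(a)],[np.sin(a),np.cos(a)]])
    return np.c_[L[:,:2]@R.T+v[:2],L[:,2]]
t=.075
sc=[((-.045,-.08,t),(208,183)),((.045,.08,t),(395,212)),((-.045,.08,t),(350,162)),((-.065,-.1,.012),(180,232)),((.065,.1,.012),(410,268)),((0,.03,.16),(344,121))]
sd=[((.045,-.08,t),(237,284)),((-.045,-.08,t),(334,338)),((-.045,.08,t),(197,484)),((.045,.08,t),(95,422)),((.065,.1,.012),(60,486)),((-.065,.1,.012),(203,572)),((-.065,-.1,.012),(368,390)),((0,.03,.16),(186,320)),((0,-.035,t),(246,347))]
def res(v):
    e1=proj(c,W(v,[q[0] for q in sc]))-A([q[1] for q in sc]); e2=proj(s,W(v,[q[0] for q in sd]))-B([q[1] for q in sd])
    return e1,e2
for nm,ff in (("both",lambda v:np.r_[res(v)[0].ravel(),res(v)[1].ravel()]),("scene",lambda v:res(v)[0].ravel()),("side",lambda v:res(v)[1].ravel())):
    r=least_squares(ff,[.4955,.2678,-.3],loss="soft_l1"); print(nm,r.x,np.degrees(r.x[2]),"socket",W(r.x,[(0,-.035,t)]))
    if nm=="both": print(*res(r.x))
print("bottle foot/tops", ray(c,A((258,368)),0), ray(c,A((276,200)),.18), ray(s,B((166,134)),.18),"mallet top", ray(c,A((93,372)),.094),ray(s,B((239,60)),.094))
print("handle end",ray(c,A((217,540)),.049),ray(s,B((64,62)),.049))
print("mat scene",np.array([ray(c,A(p),.004) for p in [(18,425),(138,390),(193,483),(70,523)]]))
print("mat side",np.array([ray(s,B(p),.004) for p in [(250,203),(317,125)]]))
```

```text
both [ 0.4968  0.2684 -0.2923] -16.74633491157065 socket [[0.4868 0.2348 0.075 ]]
[[-0.2901  0.1205]
 [ 0.6615 -0.6571]
 [ 1.8242 -2.159 ]
 [-1.0948 -2.6914]
 [ 0.9696  0.1247]
 [-0.3992 -0.6527]] [[-0.6257 -1.0296]
 [ 0.2876 -0.7479]
 [-0.094   0.3591]
 [-0.7537 -0.5243]
 [-0.5588 -1.4575]
 [ 0.306   1.2715]
 [ 0.4828 -0.9256]
 [ 0.207   0.6044]
 [ 0.3192 -0.3632]]
scene [ 0.5003  0.2648 -0.2602] -14.906946624490365 socket [[0.4913 0.231  0.075 ]]
side [ 0.4964  0.2692 -0.2933] -16.805135119255652 socket [[0.4863 0.2357 0.075 ]]
bottle foot/tops [ 0.6009  0.1387 -0.    ] [0.5811 0.1493 0.18  ] [0.5785 0.1524 0.18  ] mallet top [ 0.5941 -0.0432  0.094 ] [ 0.5952 -0.0412  0.094 ]
handle end [ 0.7582 -0.0392  0.049 ] [ 0.7579 -0.0371  0.049 ]
mat scene [[ 0.5413 -0.0847  0.004 ]
 [ 0.5653  0.0278  0.004 ]
 [ 0.6772  0.0041  0.004 ]
 [ 0.6548 -0.1055  0.004 ]]
mat side [[ 0.5595  0.0304  0.004 ]
 [ 0.5374 -0.082   0.004 ]]
```

Gripped at 35.8 mm. I lift the stake and carry it to a viewing position over the holder, turning it by +57.7° on the way.

```bash
python3 -m inch '[[[0,0,0.15,0,0,0],[0,0,0.35,0,0,0],[0,0,0.6,0,0,0],[0,0,0.85,0,0,0],[0,0,0.98,0,0,0],[0,0,0.98,0,0,0]]]' && python3 -m inch '[[[0,0.15,0,0,0,0.02],[0,0.35,0,0,0,0.07],[0,0.6,0,0,0,0.12],[0,0.85,0,0,0,0.17],[0,1,0,0,0,0.2],[0,1,0,0,0,0.2]]]'
python3 - <<'E'
from h import *
for n in ("scene","wrist"): cv2.imwrite(f"pics/l_{n}.png",arm.grab_frame(n))
E
```

```text
t: 4.92
eef_pos: [0.5064, -0.3629, 0.4589]
ee_rot: [-3.14, -0.001, -1.301]
force: [0.5, -0.1, -7.5]
width: 0.0359
t: 5.68
eef_pos: [0.5059, -0.161, 0.4553]
ee_rot: [3.14, 0.004, -0.669]
force: [-0.9, -0.6, -6.9]
width: 0.0361
```

View pics/l_scene.png

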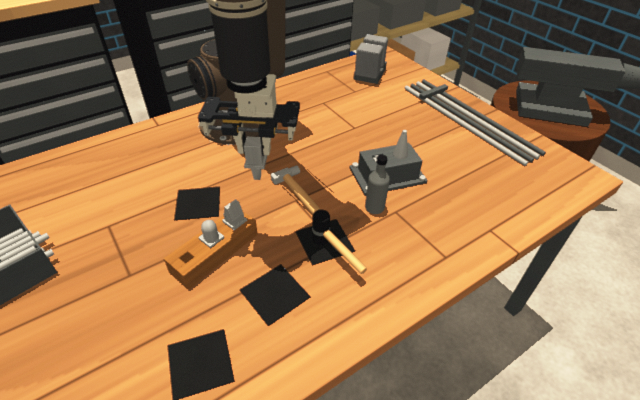

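View pics/l_wrist.png

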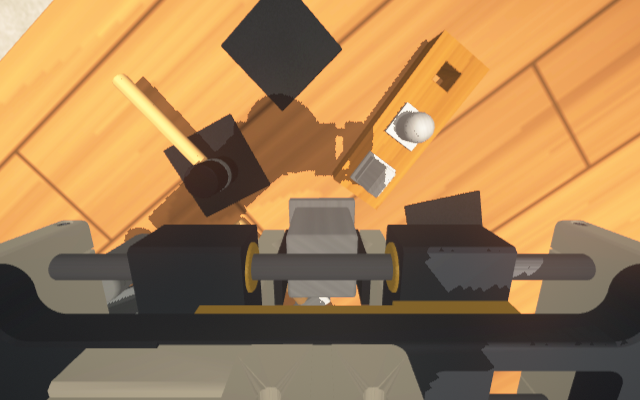

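Stake held: wrist picture shows it upright between the fingers at (322,250), and the rack's other two stakes are undisturbed.

```bash
python3 -m inch '[[[-0.05,0.15,0,0,0,0.02],[-0.1,0.35,0,0,0,0.06],[-0.15,0.6,0,0,0,0.1],[-0.2,0.85,0,0,0,0.12],[-0.22,1,0,0,0,0.12],[-0.22,1,0,0,0,0.12]]]' && python3 -m inch '[[[-0.05,0.25,0,0,0,0],[-0.1,0.5,0,0,0,0],[-0.15,0.75,0,0,0,0],[-0.2,1,0,0,0,0],[-0.21,1,0,0,0,0],[-0.21,1,0,0,0,0],[-0.21,1,0,0,0,0]]]'
python3 - <<'E'
from h import *
c=cam("wrist"); im=arm.grab_frame("wrist"); cv2.imwrite("pics/w2.png",im); np.save("pics/w2c.npy",c[3]); print(proj(c,[.487,.2345,.075]))
arm.grab_frame("side"); 
cv2.imwrite("pics/w2z.png",cv2.resize(im[60:220,240:420],None,fx=4,fy=3.7,interpolation=cv2.INTER_CUBIC) if 0 else cv2.resize(im[80:220,240:420],None,fx=4,fy=4,interpolation=cv2.INTER_CUBIC))
E
```

```text
t: 6.52
eef_pos: [0.4624, 0.0379, 0.457]
ee_rot: [3.141, 0.001, -0.295]
force: [-0.6, -0.7, -7.6]
width: 0.0355
t: 7.4
eef_pos: [0.421, 0.2358, 0.4577]
ee_rot: [3.141, 0.0, -0.297]
force: [-0.2, 0.2, -7.0]
width: 0.0355
[[306.8787 128.806 ]]
```

View pics/w2.png

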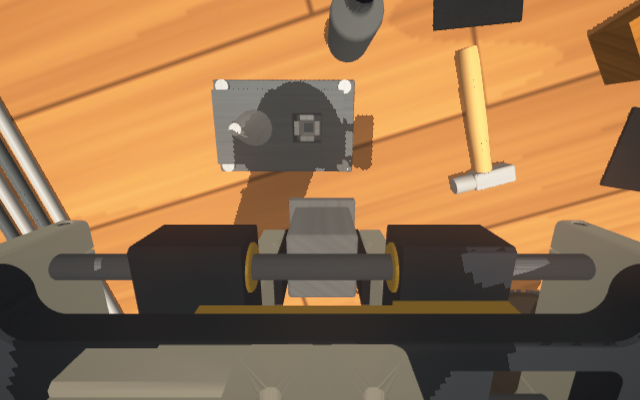

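View pics/w2z.png

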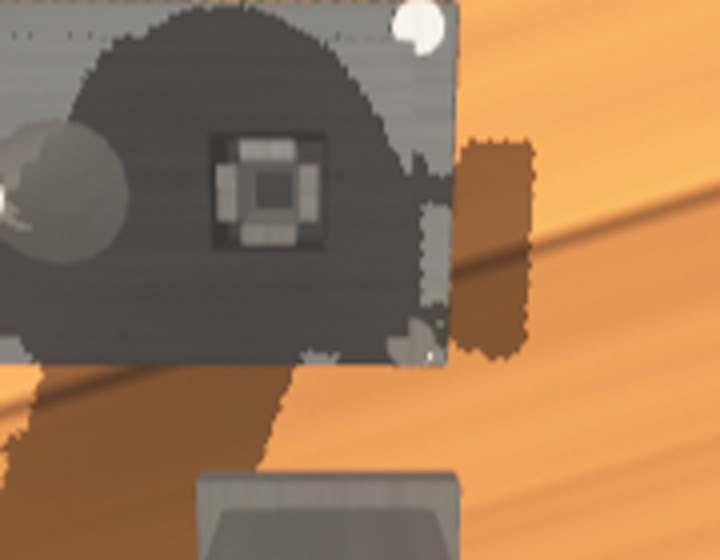

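The wrist picture shows the socket mouth centred at (307,127.8). My estimate projects to (306.9,128.8), and the holder's edges run level with the held stake's.

Run:
```python
from h import *
T=np.load("pics/w2c.npy"); f,cx,cy,_=cam("wrist"); c=(f,cx,cy,T)
s=ray(c,(307,127.8),.075); st=arm.get_state(); print(s,st["eef_pos"],st["ee_rot"],(s-st["eef_pos"])[:2]/.2)
# collar top edge visible: corners at crop (200,473),(457,473): where predicted for stake at TCP x,y
R=np.array([np.cos(-.295),np.sin(-.295)]); N=np.array([-R[1],R[0]]); p=st["eef_pos"][:2]; z=st["eef_pos"][2]-.262+.055+.008
print(proj(c,[np.r_[p+.022*R+sg*.022*N,zz] for sg in (1,-1) for zz in (z,z-.008)]))
print([ (a/4+240,b/4+80) for a,b in ((200,473),(457,473))])
```

```text
[0.4881 0.234  0.075 ] [0.421  0.2359 0.458 ] [ 3.1414  0.     -0.2972] [ 0.3357 -0.0096]
[[287.6399 199.7535]
 [288.9926 196.6809]
 [354.7707 199.5737]
 [353.433  196.5083]]
[(290.0, 198.25), (354.25, 198.25)]
```

```bash
python3 -m inch '[[[0.15,-0.004,0,0,0,0],[0.333,-0.008,0,0,0,0],[0.333,-0.008,0,0,0,0],[0.333,-0.008,-0.15,0,0,0],[0.333,-0.008,-0.3,0,0,0],[0.333,-0.008,-0.45,0,0,0],[0.333,-0.008,-0.5,0,0,0],[0.333,-0.008,-0.5,0,0,0]]]'
python3 - <<'E'
from h import *
print(arm.get_state()["eef_pos"],arm.get_state()["force"])
for n in ("scene","side"): cv2.imwrite(f"pics/p_{n}.png",arm.grab_frame(n))
a=cv2.imread("pics/p_scene.png")[80:230,300:470]; b=cv2.imread("pics/p_side.png")[170:320,220:390]
cv2.imwrite("pics/p1.png",cv2.resize(np.hstack([a,b]),None,fx=2.35,fy=2.35,interpolation=cv2.INTER_CUBIC))
E
```

```text
t: 8.5
eef_pos: [0.4873, 0.2351, 0.3582]
ee_rot: [3.141, 0.0, -0.296]
force: [0.2, 0.1, -5.8]
width: 0.0358
[0.4873 0.2351 0.3582] [ 0.1982  0.0838 -5.8241]
```

View pics/p1.png

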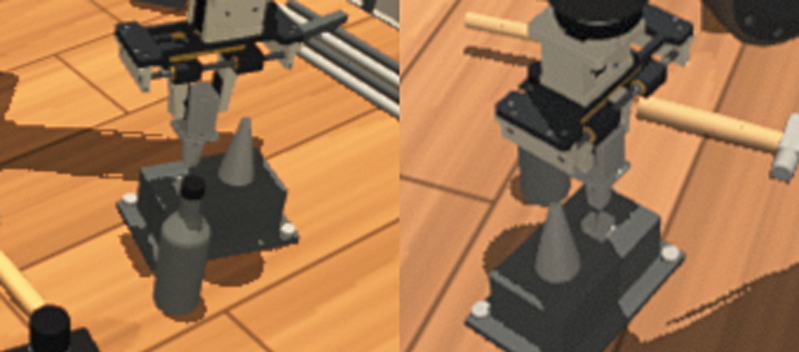

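The stake hangs above the socket in both views. Now down slowly, watching the force.

```bash
python3 -m inch '[[[0,-0.003,-0.1,0,0,0],[0,-0.003,-0.18,0,0,0],[0,-0.003,-0.25,0,0,0],[0,-0.003,-0.28,0,0,0],[0,-0.003,-0.28,0,0,0]]]'
python3 - <<'E'
from h import *
s=arm.get_state();print(s["eef_pos"],s["force"],s["moment"])
E
```

```text
t: 9.22
eef_pos: [0.4875, 0.2349, 0.302]
ee_rot: [3.141, -0.0, -0.295]
force: [2.2, -0.8, -7.5]
width: 0.0361
[0.4875 0.2349 0.302 ] [ 2.2062 -0.8136 -7.4736] [-0.4685 -0.93   -0.0323]
```

```bash
python3 -m inch '[[[0,0,-0.015,0,0,0],[0,0,-0.025,0,0,0],[0,0,-0.035,0,0,0],[0,0,-0.035,0,0,0]]]'
python3 - <<'E'
from h import *
s=arm.get_state();print(s["eef_pos"],s["force"],s["moment"])
for n in ("scene","side"): cv2.imwrite(f"pics/q_{n}.png",arm.grab_frame(n))
a=cv2.imread("pics/q_scene.png")[100:230,320:470]; b=cv2.imread("pics/q_side.png")[190:320,230:380]
cv2.imwrite("pics/q1.png",cv2.resize(np.hstack([a,b]),None,fx=2.65,fy=2.65,interpolation=cv2.INTER_CUBIC))
E
```

```text
t: 9.72
eef_pos: [0.4875, 0.2348, 0.2953]
ee_rot: [-3.141, -0.001, -0.295]
force: [4.4, -2.0, -4.3]
width: 0.0358
[0.4875 0.2348 0.2953] [ 4.3718 -2.0242 -4.3448] [-0.8361 -1.9185 -0.0565]
```

View pics/q1.png

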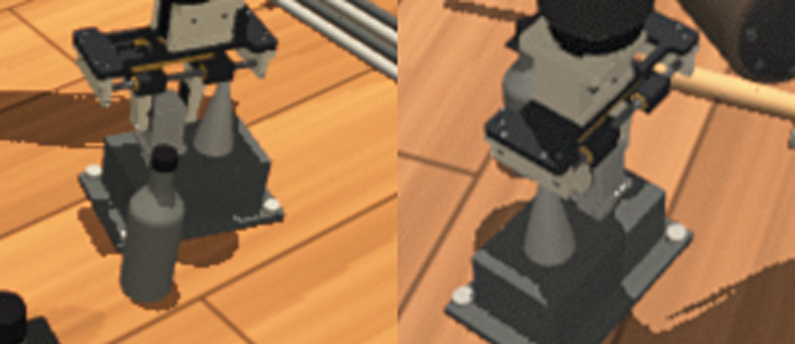

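The lateral force pushes toward +x, so I shift about 1 mm that way.

```bash
python3 -m inch '[[[0.005,-0.002,0,0,0,0],[0.005,-0.002,0,0,0,0]]]'
python3 - <<'E'
from h import *
s=arm.get_state();print(s["eef_pos"],s["force"],s["moment"])
E
```

```text
t: 10.07
eef_pos: [0.4882, 0.2345, 0.295]
ee_rot: [-3.141, 0.0, -0.295]
force: [2.2, 0.0, -5.4]
width: 0.036
[0.4882 0.2345 0.295 ] [ 2.2236  0.03   -5.3955] [-0.0792 -1.0729 -0.0769]
```

Better. A bit more, and then release with the collar about 13 mm proud, opening only to 52 mm because the cone is close.

```bash
python3 -m inch '[[[0.004,0,0,0,0,0],[0.004,0,0,0,0,0]]]'; python3 -m inch '[[[0,0,0,0,0,0],[0,0,0,0,0,0],[0,0,0,0,0,0],[0,0,0,0,0,0],[0,0,0,0,0,0]]]' 52 20
python3 - <<'E'
from h import *
s=arm.get_state();print(s["eef_pos"],s["force"],s["moment"])
for n in ("scene","side"): cv2.imwrite(f"pics/r_{n}.png",arm.grab_frame(n))
a=cv2.imread("pics/r_scene.png")[100:230,320:470]; b=cv2.imread("pics/r_side.png")[190:320,230:380]
cv2.imwrite("pics/r1.png",cv2.resize(np.hstack([a,b]),None,fx=2.65,fy=2.65,interpolation=cv2.INTER_CUBIC))
E
```

```text
t: 10.32
eef_pos: [0.4887, 0.2345, 0.2948]
ee_rot: [3.141, 0.001, -0.295]
force: [1.3, 1.7, -5.8]
width: 0.0357
t: 10.95
eef_pos: [0.489, 0.2344, 0.2951]
ee_rot: [-3.142, -0.0, -0.295]
force: [1.0, 0.3, -0.5]
width: 0.052
[0.489  0.2344 0.2951] [ 0.9554  0.3104 -0.4745] [-0.1667  0.0409 -0.0174]
```

View pics/r1.png

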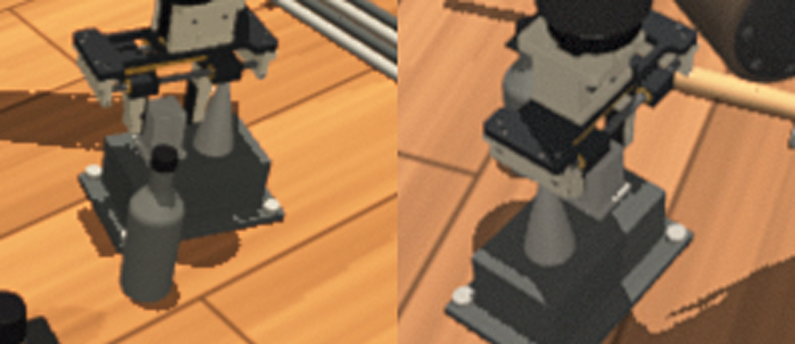

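Released; the reading went to about zero and the stake stands in the socket. Going straight up, then checking.

```bash
python3 -m inch '[[[0,0,0.08,0,0,0],[0,0,0.25,0,0,0],[0,0,0.5,0,0,0],[0,0,0.6,0,0,0]]]'; python3 -m inch '[[[0,-0.25,0,0,0,0.05],[0.05,-0.5,0,0,0,0.1],[0.1,-0.75,0,0,0,0.1],[0.15,-1,0,0,0,0.1],[0.15,-1,0,0,0,0.1]]]' 87
python3 - <<'E'
from h import *
for n in ("scene","side"): cv2.imwrite(f"pics/s_{n}.png",arm.grab_frame(n))
a=cv2.imread("pics/s_scene.png")[100:230,320:470]; b=cv2.imread("pics/s_side.png")[190:320,230:380]
cv2.imwrite("pics/s1.png",cv2.resize(np.hstack([a,b]),None,fx=2.65,fy=2.65,interpolation=cv2.INTER_CUBIC))
c=cam("scene"); s=cam("side")
for nm,cc in(("scene",c),("side",s)):
  for z in (.0,.0025,.005,.01): print(nm,z,proj(cc,[.4876,.2343,.075+z+.058]))
E
```

```text
t: 11.55
eef_pos: [0.4894, 0.2345, 0.4196]
ee_rot: [-3.137, -0.003, -0.295]
force: [0.1, -0.5, 0.0]
width: 0.0522
t: 12.18
eef_pos: [0.5191, 0.0316, 0.4163]
ee_rot: [3.142, -0.001, 0.015]
force: [-0.2, -0.3, 0.5]
width: 0.0867
scene 0.0 [[381.6498 141.6957]]
scene 0.0025 [[381.7556 140.9733]]
scene 0.005 [[381.8617 140.2487]]
scene 0.01 [[382.0749 138.7931]]
side 0.0 [[304.4901 247.7851]]
side 0.0025 [[304.4849 247.0376]]
side 0.005 [[304.4797 246.2879]]
side 0.01 [[304.4693 244.7818]]
```

View pics/s1.png

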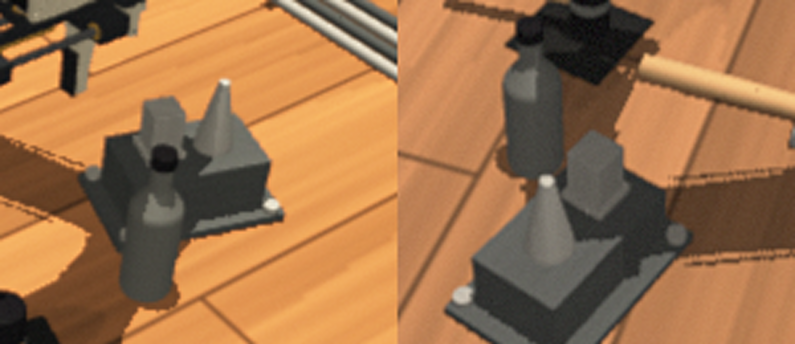

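The stake stands upright, and its top at side (304.3,245.1) means about 9 mm proud. Next, a wrist look at the mallet.

```bash
python3 -m inch '[[[0.02,-0.2,-0.1,0,0,0],[0.025,-0.378,-0.25,0,0,0],[0.025,-0.378,-0.25,0,0,0],[0.025,-0.378,-0.25,0,0,0]]]'
python3 - <<'E'
from h import *
c=cam("wrist"); im=arm.grab_frame("wrist"); cv2.imwrite("pics/w3.png",im); np.save("pics/w3c.npy",c[3]); print(arm.get_state()["eef_pos"],proj(c,[[.5946,-.042,.094],[.6097,-.0396,.004]]))
for t in ("mallet","mat"):
    for r in arm.regions_of(t,"wrist")[:3]: print(t,r["score"],r["box"]); np.save(f"pics/w3_{t}_{int(r['box'][0])}.npy",r["region"])
E
```

```text
t: 12.78
eef_pos: [0.5244, -0.0403, 0.3658]
ee_rot: [3.142, -0.001, 0.02]
force: [0.5, 0.2, 0.4]
width: 0.0867
[ 0.5245 -0.0401  0.3661] [[325.3787 123.6887]
 [322.6045 110.0381]]
mallet 0.66 [303.6, 0.0, 357.4, 143.2]
mat 0.9 [260.5, 43.8, 383.3, 174.6]
mat 0.9 [618.6, 1.9, 640.0, 45.9]
mat 0.77 [436.1, 0.0, 551.6, 110.7]
```

View pics/w3.png

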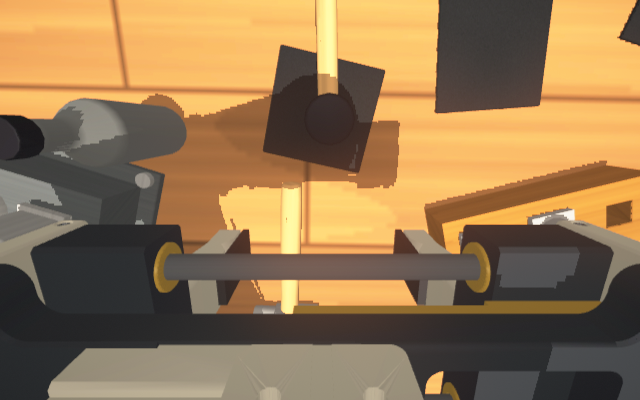

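Run:
```python
from h import *
T=np.load("pics/w3c.npy"); f,cx,cy,_=cam("wrist"); c=(f,cx,cy,T)
im=cv2.imread("pics/w3.png"); z=cv2.resize(im[20:200,250:400],None,fx=3.3,fy=3.3,interpolation=cv2.INTER_CUBIC); z=cv2.convertScaleAbs(cv2.pow(z/255.,.5)*255)
# draw predicted head circles
def circ(x,y,h,col):
    a=np.linspace(0,6.28,40); p=(proj(c,np.c_[x+.022*np.cos(a),y+.022*np.sin(a),0*a+h])-[250,20])*3.3
    cv2.polylines(z,[p.astype(int)],True,col,1)
circ(.595,-.042,.094,(0,255,0)); 
cv2.imwrite("pics/w3z.png",z)
hs=cv2.cvtColor(im,cv2.COLOR_BGR2HSV)
for row in (5,30,60,80):
    m=(hs[row,290:360,2]>170); print(row,290+np.nonzero(m)[0][[0,-1]] if row>50 else None, [tuple(map(int,q)) for q in hs[row,310:346:4]])
```

```text
5 None [(20, 139, 254), (20, 140, 254), (21, 125, 252), (24, 110, 254), (28, 84, 255), (28, 85, 255), (24, 115, 254), (20, 137, 254), (20, 138, 254)]
30 None [(19, 143, 253), (19, 142, 253), (22, 119, 253), (25, 109, 255), (28, 87, 255), (29, 85, 255), (24, 109, 254), (19, 142, 253), (19, 141, 253)]
60 [317 359] [(8, 40, 71), (11, 38, 73), (22, 122, 252), (25, 104, 255), (27, 91, 255), (29, 84, 255), (25, 107, 255), (12, 69, 85), (13, 44, 69)]
80 [318 336] [(9, 80, 54), (8, 72, 53), (15, 140, 182), (16, 140, 188), (16, 140, 197), (16, 141, 213), (16, 142, 205), (12, 72, 88), (10, 50, 77)]
```

View pics/w3z.png

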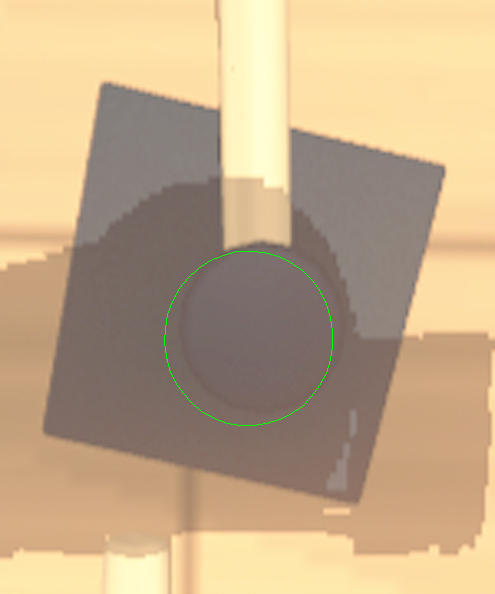

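Run:
```python
from h import *
T=np.load("pics/w3c.npy"); f,cx,cy,_=cam("wrist"); c=(f,cx,cy,T)
o=lambda x,y:(x/3.3+250,y/3.3+20)
print("head",ray(c,o(264,328),.094), ray(c,o(181,328),.094)-ray(c,o(348,328),.094))
for p in ((253,5),(257.5,240)): print("handle",ray(c,o(*p),.049))
print("edges",ray(c,o(219,5),.049),ray(c,o(288,5),.049))
M=np.array([ray(c,o(*p),.004) for p in ((102,83),(444,168),(357,502),(45,432))]); print("mat",M,M.mean(0),[np.linalg.norm(M[i]-M[i-1]) for i in range(4)])
```

```text
head [ 0.5982 -0.0459  0.094 ] [-0.0008  0.0434  0.    ]
handle [ 0.6863 -0.0417  0.049 ]
handle [ 0.6241 -0.0445  0.049 ]
edges [ 0.6861 -0.0321  0.049 ] [ 0.6865 -0.0515  0.049 ]
mat [[ 0.6764  0.0073  0.004 ]
 [ 0.6527 -0.1079  0.004 ]
 [ 0.5382 -0.0845  0.004 ]
 [ 0.5616  0.0301  0.004 ]] [ 0.6072 -0.0388  0.004 ] [np.float64(0.1169955125828824), np.float64(0.11759652207536127), np.float64(0.11683381714144038), np.float64(0.11700608334977314)]
```

Mallet axis (0.5975,-0.0455), handle at 2.5°; the mat measures 117 mm square, centred at (0.607,-0.039). Now I grip the head from above.

```bash
python3 -m inch '[[[0.2,-0.015,0,0,0,0.0075],[0.365,-0.027,0,0,0,0.0075],[0.365,-0.027,-0.1,0,0,0.0075],[0.365,-0.027,-0.35,0,0,0.0075],[0.365,-0.027,-0.55,0,0,0.0075],[0.365,-0.027,-0.69,0,0,0.0075],[0.365,-0.027,-0.69,0,0,0.0075],[0.365,-0.027,-0.69,0,0,0.0075]]]' 87; python3 -m inch '[[[0,0,0,0,0,0],[0,0,0,0,0,0],[0,0,0,0,0,0],[0,0,0,0,0,0],[0,0,0,0,0,0],[0,0,0,0,0,0]]]' 36 45
python3 - <<'E'
from h import *
for n in ("scene","side"): cv2.imwrite(f"pics/m_{n}.png",arm.grab_frame(n))
a=cv2.imread("pics/m_scene.png")[130:300,240:400]; b=cv2.imread("pics/m_side.png")[100:270,210:370]
cv2.imwrite("pics/m1.png",cv2.resize(np.hstack([a,b]),None,fx=2.5,fy=2.5,interpolation=cv2.INTER_CUBIC))
print(arm.get_state()["eef_pos"],arm.get_state()["force"],arm.get_state()["width"])
E
```

```text
t: 13.92
eef_pos: [0.5978, -0.046, 0.2286]
ee_rot: [3.142, -0.002, 0.044]
force: [-0.1, -0.4, 0.4]
width: 0.0873
t: 14.68
eef_pos: [0.5971, -0.0466, 0.2271]
ee_rot: [3.142, -0.0, 0.042]
force: [0.3, 0.2, 0.9]
width: 0.0433
[ 0.597  -0.0466  0.2271] [-0.0345  0.1386  0.725 ] 0.04298881920945864
```

View pics/m1.png

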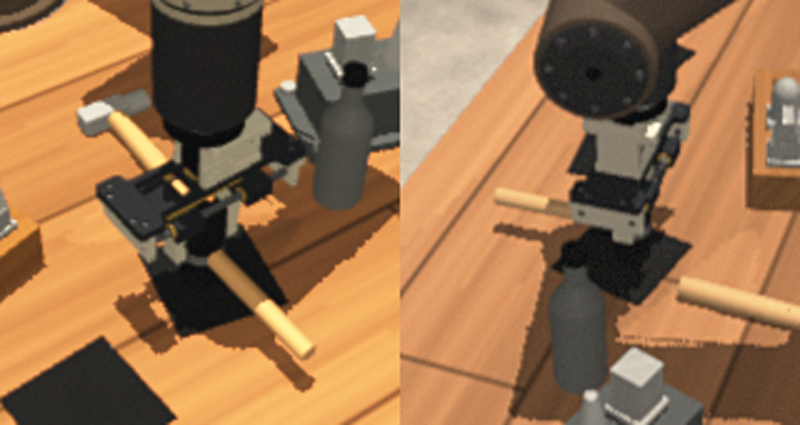

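Both views show the head centred between the fingers (43 mm). I lift it and carry it over to above the stake.

```bash
python3 -m inch '[[[0,0,0.1,0,0,0],[0,0,0.3,0,0,0],[0,0,0.55,0,0,0],[0,0,0.8,0,0,0],[0,0,0.98,0,0,0],[0,0,0.98,0,0,0]]]'; python3 -m inch '[[[-0.05,0.15,0,0,0,0],[-0.15,0.35,0,0,0,0],[-0.25,0.6,0,0,0,0],[-0.35,0.8,0,0,0,0],[-0.42,0.95,0,0,0,0],[-0.42,0.95,0,0,0,0]]]'
python3 -m inch '[[[-0.06,0.2,0,0,0,0],[-0.125,0.42,0,0,0,0],[-0.125,0.45,0,0,0,0],[-0.125,0.455,0,0,0,0],[-0.125,0.455,0,0,0,0],[-0.125,0.455,0,0,0,0]]]'
python3 - <<'E'
from h import *
for n in ("scene","side"): cv2.imwrite(f"pics/n_{n}.png",arm.grab_frame(n))
a=cv2.imread("pics/n_scene.png")[60:230,320:480]; b=cv2.imread("pics/n_side.png")[150:320,220:380]
cv2.imwrite("pics/n1.png",cv2.resize(np.hstack([a,b]),None,fx=2.5,fy=2.5,interpolation=cv2.INTER_CUBIC))
s=arm.get_state();print(s["eef_pos"],s["force"],s["moment"],s["width"])
E
```

```text
t: 15.52
eef_pos: [0.5972, -0.0466, 0.4254]
ee_rot: [-3.141, -0.004, 0.042]
force: [-0.7, 0.5, -5.9]
width: 0.0432
t: 16.27
eef_pos: [0.5115, 0.145, 0.4207]
ee_rot: [3.141, 0.004, 0.045]
force: [-0.8, 0.3, -5.0]
width: 0.0435
t: 17.02
eef_pos: [0.4882, 0.2335, 0.4228]
ee_rot: [3.141, 0.0, 0.041]
force: [0.0, 0.3, -5.0]
width: 0.0436
[0.4882 0.2337 0.423 ] [-0.58    0.5675 -4.9108] [-0.0905  0.1402  0.0531] 0.04396762416039653
```

View pics/n1.png

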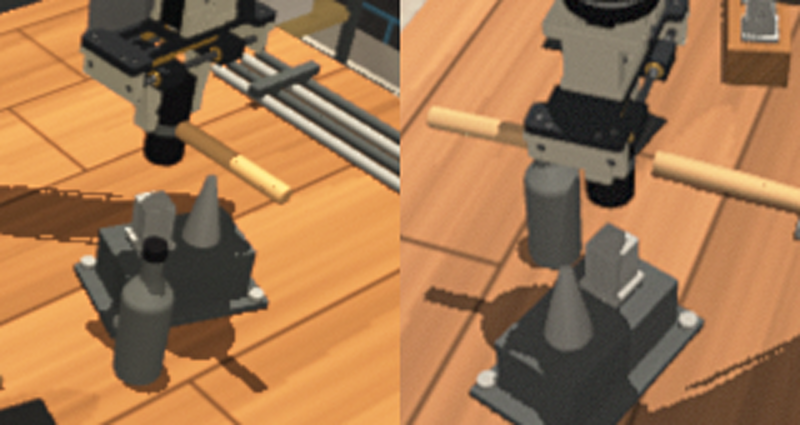

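Mallet upright, level and above the stake in both views. I come down to about 8 mm above the stake top, then slowly.

```bash
python3 -m inch '[[[0,0,-0.1,0,0,0],[0,0,-0.2,0,0,0],[0,0,-0.25,0,0,0],[0,0,-0.25,0,0,0]]]' - 60; python3 -m inch '[[[0,0,-0.015,0,0,0],[0,0,-0.03,0,0,0],[0,0,-0.045,0,0,0],[0,0,-0.055,0,0,0]]]'
```

```text
t: 17.62
eef_pos: [0.488, 0.2341, 0.3727]
ee_rot: [3.141, 0.001, 0.042]
force: [0.5, -0.8, -5.1]
width: 0.0435
t: 18.12
eef_pos: [0.488, 0.2344, 0.362]
ee_rot: [-3.142, -0.0, 0.042]
force: [0.3, 0.2, -4.7]
width: 0.0435
```

```bash
python3 -m inch '[[[0,0,-0.005,0,0,0],[0,0,-0.01,0,0,0],[0,0,-0.01,0,0,0]]]';python3 -m inch '[[[0,0,-0.005,0,0,0],[0,0,-0.01,0,0,0],[0,0,-0.01,0,0,0]]]'
```

```text
t: 18.5
eef_pos: [0.4881, 0.2344, 0.3605]
ee_rot: [-3.141, -0.001, 0.043]
force: [-1.0, -0.7, 1.4]
width: 0.0431
t: 18.88
eef_pos: [0.4881, 0.2344, 0.3583]
ee_rot: [-3.141, -0.001, 0.043]
force: [-1.2, -0.8, 3.8]
width: 0.0429
```

Run:
```python
from h import *
for n in ("scene","side"): cv2.imwrite(f"pics/o_{n}.png",arm.grab_frame(n))
a=cv2.imread("pics/o_scene.png")[90:230,330:460]; b=cv2.imread("pics/o_side.png")[180:320,230:360]
cv2.imwrite("pics/o1.png",cv2.resize(np.hstack([a,b]),None,fx=3,fy=3,interpolation=cv2.INTER_CUBIC))
s=arm.get_state();print(s["eef_pos"],s["force"],s["moment"],s["width"])
```

```text
[0.4881 0.2344 0.3584] [-1.5183 -0.9433  4.337 ] [-0.633   0.5279 -0.054 ] 0.04343541572082541
```

View pics/o1.png

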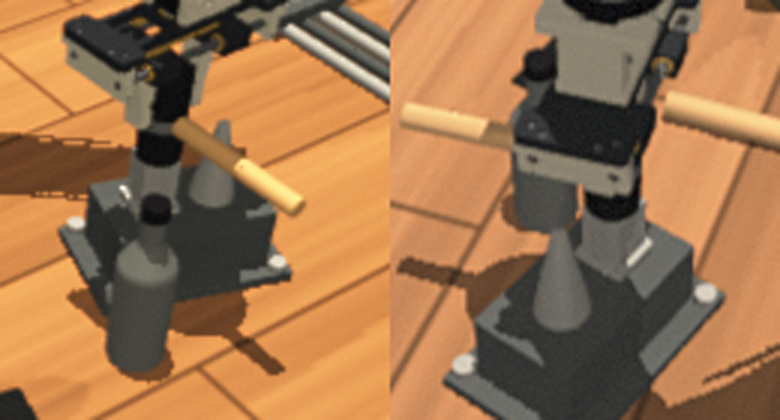

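Contact: mallet bearing with about 9 N net. I keep pressing until the force rises stiffly.

```bash
python3 -m inch '[[[0,0,-0.005,0,0,0],[0,0,-0.01,0,0,0],[0,0,-0.01,0,0,0]]]';python3 -m inch '[[[0,0,-0.005,0,0,0],[0,0,-0.005,0,0,0]]]'
```

```text
t: 19.35
eef_pos: [0.4881, 0.2345, 0.3564]
ee_rot: [-3.141, -0.001, 0.043]
force: [-1.2, -1.5, 5.0]
width: 0.0432
t: 19.6
eef_pos: [0.4882, 0.2345, 0.356]
ee_rot: [-3.141, -0.001, 0.043]
force: [-2.4, -1.6, 10.6]
width: 0.0432
```

```bash
python3 -m inch '[[[0,0,-0.005,0,0,0],[0,0,-0.005,0,0,0]]]';python3 -m inch '[[[0,0,-0.005,0,0,0],[0,0,-0.005,0,0,0],[0,0,-0.005,0,0,0]]]'
python3 - <<'E'
from h import *
for n in ("scene","side"): cv2.imwrite(f"pics/t_{n}.png",arm.grab_frame(n))
a=cv2.imread("pics/t_scene.png")[90:230,330:460]; b=cv2.imread("pics/t_side.png")[180:320,230:360]
cv2.imwrite("pics/t1.png",cv2.resize(np.hstack([a,b]),None,fx=3,fy=3,interpolation=cv2.INTER_CUBIC))
s=arm.get_state();print(s["eef_pos"],s["force"],s["moment"],s["width"])
E
```

```text
t: 19.85
eef_pos: [0.4882, 0.2345, 0.3559]
ee_rot: [-3.141, -0.002, 0.043]
force: [-4.8, -2.5, 16.5]
width: 0.043
t: 20.23
eef_pos: [0.4883, 0.2344, 0.3559]
ee_rot: [-3.141, -0.003, 0.043]
force: [-7.1, -2.6, 23.8]
width: 0.0431
[0.4883 0.2344 0.3559] [-7.895  -3.1049 23.348 ] [-1.526   3.1937 -0.0313] 0.04339404481586635
```

View pics/t1.png

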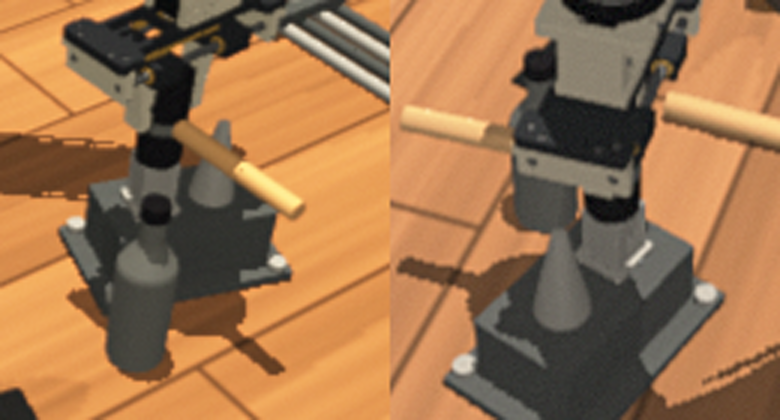

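It stopped hard at TCP z 0.3559 with 28 N net; I predicted 0.3561 for collar home. The collar sits flush in the picture. I lift off and check the stake.

```bash
python3 -m inch '[[[0,0,0.03,0,0,0],[0,0,0.12,0,0,0],[0,0,0.3,0,0,0],[0,0,0.38,0,0,0],[0,0,0.38,0,0,0]]]';  python3 -m inch '[[[0.06,-0.2,0,0,0,0],[0.125,-0.42,0,0,0,0],[0.2,-0.65,0,0,0,0],[0.3,-0.85,0,0,0,0],[0.3,-0.85,0,0,0,0]]]'
python3 - <<'E'
from h import *
for n in ("scene","side"): cv2.imwrite(f"pics/u_{n}.png",arm.grab_frame(n))
a=cv2.imread("pics/u_scene.png")[90:230,330:460]; b=cv2.imread("pics/u_side.png")[180:320,230:360]
cv2.imwrite("pics/u1.png",cv2.resize(np.hstack([a,b]),None,fx=3,fy=3,interpolation=cv2.INTER_CUBIC))
s=arm.get_state();print(s["eef_pos"],s["ee_rot"],s["force"],s["width"])
E
```

```text
t: 20.95
eef_pos: [0.488, 0.2345, 0.429]
ee_rot: [-3.14, -0.0, 0.042]
force: [0.5, -0.2, -5.1]
width: 0.0434
t: 21.58
eef_pos: [0.5484, 0.062, 0.4266]
ee_rot: [3.14, 0.003, 0.039]
force: [-0.6, 0.5, -6.2]
width: 0.043
[0.5478 0.0639 0.427 ] [3.1412 0.003  0.0406] [ 0.2084 -0.2931 -5.314 ] 0.04340855221041728
```

View pics/u1.png

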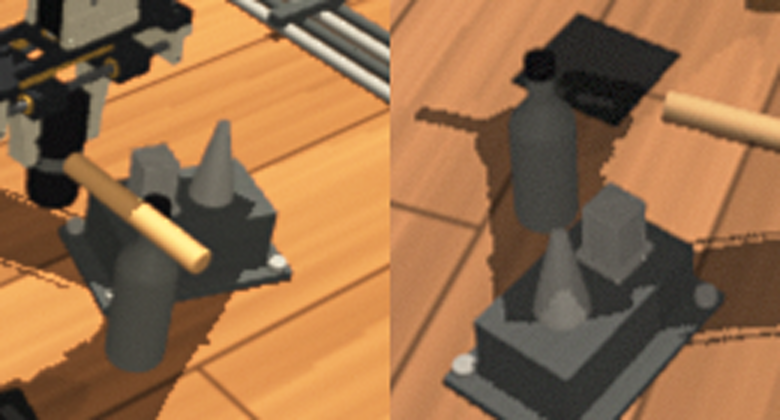

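View pics/u_scene.png

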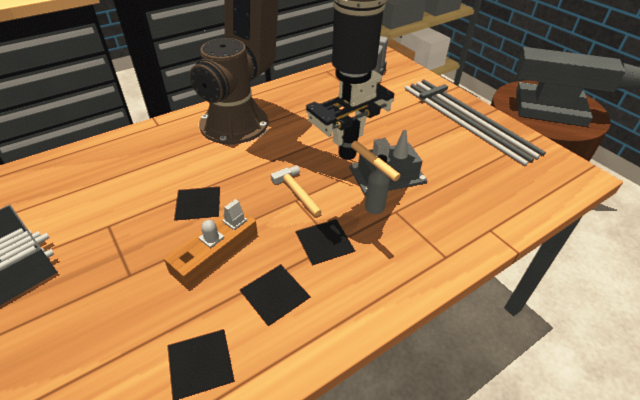

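The stake looks upright and seated (top at side (304.7,247.4), predicted 247.8 at home). The bottle, hammer and other stakes are in place. Now I take the mallet back to its mat.

```bash
python3 -m inch '[[[0.1,-0.2,0,0,0,0],[0.2,-0.4,0,0,0,0],[0.285,-0.52,-0.1,0,0,0],[0.285,-0.52,-0.3,0,0,0],[0.285,-0.52,-0.5,0,0,0],[0.285,-0.52,-0.75,0,0,0],[0.285,-0.52,-0.9,0,0,0],[0.285,-0.52,-0.94,0,0,0]]]'; python3 -m inch '[[[0,0,-0.01,0,0,0],[0,0,-0.02,0,0,0],[0,0,-0.02,0,0,0],[0,0,-0.02,0,0,0]]]'
```

```text
t: 22.68
eef_pos: [0.6039, -0.0388, 0.2383]
ee_rot: [3.141, 0.005, 0.043]
force: [-0.3, 0.0, -3.1]
width: 0.0434
t: 23.18
eef_pos: [0.6051, -0.0396, 0.2379]
ee_rot: [-3.141, -0.001, 0.042]
force: [0.7, -0.6, -4.7]
width: 0.043
```

```bash
python3 -m inch '[[[0,0,-0.015,0,0,0],[0,0,-0.03,0,0,0],[0,0,-0.04,0,0,0],[0,0,-0.04,0,0,0]]]'; python3 -m inch '[[[0,0,-0.005,0,0,0],[0,0,-0.01,0,0,0],[0,0,-0.01,0,0,0]]]'
```

```text
t: 23.68
eef_pos: [0.6049, -0.0397, 0.2287]
ee_rot: [3.141, 0.001, 0.042]
force: [-0.0, 0.1, -5.7]
width: 0.0434
t: 24.05
eef_pos: [0.605, -0.0396, 0.2272]
ee_rot: [3.142, -0.0, 0.042]
force: [-0.1, -0.3, -3.6]
width: 0.0431
```

```bash
python3 -m inch '[[[0,0,-0.005,0,0,0],[0,0,-0.005,0,0,0]]]'; python3 -m inch '[[[0,0,0,0,0,0],[0,0,0,0,0,0],[0,0,0,0,0,0],[0,0,0,0,0,0],[0,0,0,0,0,0],[0,0,0,0,0,0],[0,0,0,0,0,0]]]' 86 20;  python3 -m inch '[[[0,0,0.1,0,0,0],[0,0,0.3,0,0,0],[0,0,0.55,0,0,0],[0,0,0.8,0,0,0],[-0.35,0,0.98,0,0,0],[-0.6,0,0.98,0,0,0],[-0.6,0,0.98,0,0,0],[-0.6,0,0.98,0,0,0]]]'
python3 - <<'E'
from h import *
for n in ("scene","side","wrist"): cv2.imwrite(f"pics/v_{n}.png",arm.grab_frame(n))
a=cv2.imread("pics/v_scene.png")[100:290,270:450]; b=cv2.imread("pics/v_side.png")[150:340,220:400]
cv2.imwrite("pics/v1.png",cv2.resize(np.hstack([a,b]),None,fx=2.2,fy=2.2,interpolation=cv2.INTER_CUBIC))
b=cv2.imread("pics/v_side.png")[220:320,240:350]; cv2.imwrite("pics/v2.png",cv2.resize(b,None,fx=6,fy=6,interpolation=cv2.INTER_CUBIC))
E
```

```text
t: 24.3
eef_pos: [0.6051, -0.0395, 0.2271]
ee_rot: [3.141, -0.001, 0.043]
force: [-2.7, 0.2, 5.7]
width: 0.043
t: 25.18
eef_pos: [0.605, -0.0396, 0.226]
ee_rot: [3.142, 0.0, 0.042]
force: [-0.9, 0.6, 0.4]
width: 0.0862
t: 26.18
eef_pos: [0.4848, -0.0396, 0.4228]
ee_rot: [-3.141, -0.002, 0.043]
force: [0.7, 0.2, 0.0]
width: 0.0859
```

View pics/v1.png

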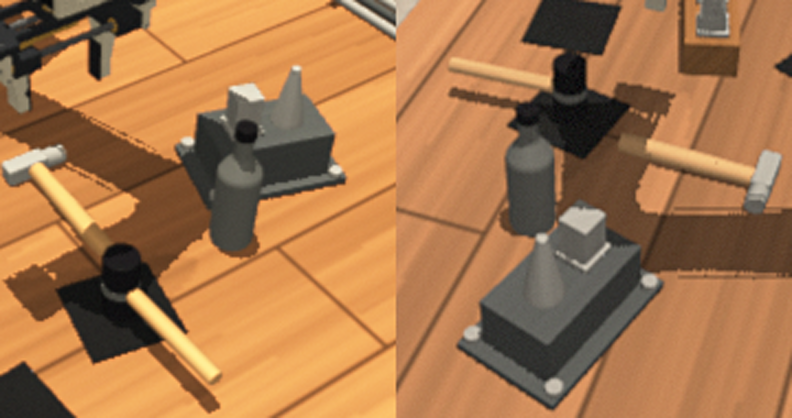

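View pics/v2.png

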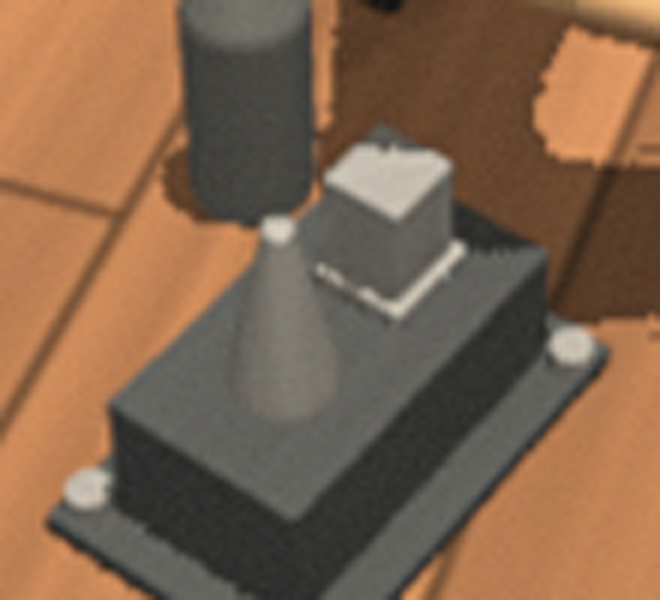

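View pics/v_wrist.png

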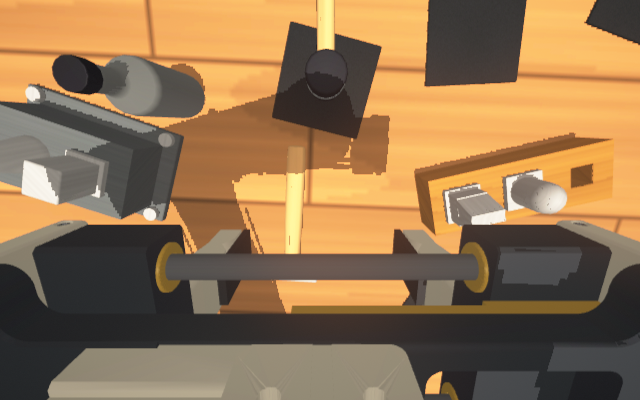

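The mallet stands upright near the mat centre, and the collar looks flush. One numeric check before handing in.

Run:
```python
from h import *
s=cam("side"); a=-.2925; R=np.array([[np.cos(a),-np.sin(a)],[np.sin(a),np.cos(a)]]); o=np.array([.4876,.2343])
for z in (0,.0025,.008):
    print(z, proj(s,[np.r_[o+R@[-.018,.018],.133+z],np.r_[o+R@[-.018,-.018],.133+z],np.r_[o+R@[-.022,.022],.083+z]]).round(1).tolist())
print("measured",[(x/6+240,y/6+220) for x,y in ((400,218),(452,165),(397,313))])
st=arm.get_state(); print(st["t"],np.abs(st["qd"]).max(),st["force"])
```

```text
0 [[306.1, 256.1], [315.6, 246.5], [306.5, 272.5]]
0.0025 [[306.1, 255.4], [315.6, 245.8], [306.5, 271.8]]
0.008 [[306.1, 253.7], [315.6, 244.1], [306.5, 270.3]]
measured [(306.6666666666667, 256.3333333333333), (315.3333333333333, 247.5), (306.1666666666667, 272.1666666666667)]
26.325 0.008836958757091482 [-0.2797  0.4621  0.1209]
```

The measured corners match the collar fully home (z≈0). Handing in.

```bash
python3 -c "
from station import arm
print(arm.job_done())"
```

```text
the job is handed in; nothing more can be done
None
```

The job is done and handed in at about 26 s; the hand-in gives no verdict.

- **Placing the stake:** I took the flat-topped stake from the rack and let go of it in the socket. It stood upright there, about 9 mm proud.
- **Driving it home:** I held the mallet by its head and pressed straight down; I did not swing it. The stake stopped hard at about 28 N net, at TCP z 0.3559 against a predicted 0.3561 for collar home.
- **Returning the mallet:** I set it down on its mat, the one farthest to the robot's left. I estimate its axis at about 2 mm from the mat's centre, taken from where I released it, because I did not measure it again.

**Last checks:**
- The stake's corners in the side picture fit the collar on the holder's top to about 1 pixel (3 mm), and the hard stop agrees.
- The mallet looks upright in all three pictures.
- The other two stakes, the steel hammer and the bottle look unmoved.
- The gripper is clear of everything.

No check failed. The only disagreement was while locating the socket: the two fixed cameras differed by about 5 to 7 mm. The wrist camera and the side forces felt in the socket settled it.

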